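# Free the stuck caddy, seat it in its dock and lock it

## Robot

A 6-joint arm with a two-finger parallel gripper is mounted at the origin on a cart in front of the work surface, level with it; the furniture and walls round the work are solid. World frame = base frame: x ahead of the robot, y to its left, z up, the work surface at z = 0. Lengths are in m, angles in rad, forces in N, time in s.
With the tool pointing down it reaches from about 0.225 to 0.875 m from the base axis. Payload 3.4 kg.
Tool frame: the origin (TCP) lies at the very end of the fingers, on their centre line; the grasp point (between the pads) lies 19 mm behind it; z points along the fingers, y is the line along which they close (so a half turn about z gives the same grasp; the last joint's range is limited). The gripper opens to 85 mm and grips with 20 to 120 N. Pads are 22 mm wide; open, the fingers measure 114 mm over their backs; the gripper's body (76 mm by 85 mm) begins 54 mm behind the grasp point. The pads swing forward as they close: fully open they stand 13 mm farther back than shut.
Start: joints at [-1.395, 0.276, 1.505, -0, 1.361, -0.121], TCP at [0.168, -0.55, 0.231] pointing down, gripper open.
Joint ranges: [-2.89, 2.89], [-0.75, 2.08], [0.22, 2.7], [-1.18, 4.32], [0.11, 2.71], [-2.7, 2.7]. Speed limits (rad/s): [2.57, 2.57, 3.14, 3.14, 3.14, 3.14].

## Interface

Orientations are given as a unit quaternion [w, x, y, z].
In Python, from rig import get_state, optics, sign_off gives the robot as it stands.
- The arm moves only by the tool send_rows, never from a script. Its argument "increments" is a list of rows, each an object with "gripper": the gripper's target within -1 to 1 (shut at 1, half-way at 0, fully open at -1); "linear": the shift along the world's x, y, z in m, a list of three; "delta_rot": the turn, a rotation vector about the world's x, y, z in rad, a list of three. In form: [{"gripper": gripper, "linear": [dx, dy, dz], "delta_rot": [rx, ry, rz]}, ...]. A call has 1 to 8 rows; each row is the pose to reach, as a shift and turn from the pose commanded when the call began; what a row does not reach only later rows make up. A row lasts 1/10 s, in which the tool goes at most 50 mm and 8.59 degrees, less where a joint would pass 70% of its speed; a pose out of reach is approached as far as the arm can. A call with a gripper value outside its range is refused whole. The fingers move at their own pace and stop on an object; "newtons" is the grip in N (left out, the last holds). Time passes only in rows, so rows that repeat a pose let the fingers close. It gives the time, the measured TCP pose, the force, the opening and the grip force at its end, in the units of the state.
- get_state(): the state, without advancing time (a new reading comes with each control period).
- optics.get_image(name): name is "scene" or "top"; returns a dict with "pixels" (480x640x3 uint8, blue, green, red), "K" (3x3 intrinsics, pixels), "rvec" (rotation vector, rad) and "tvec" (3), from world to camera coordinates, as OpenCV has them. Camera axes: x right, y down, z forward; pixel columns grow to the right and rows downward; lengths in m; the calibration is good to about 2 mm. A picture is of the moment at which its call begins. There is no depth.
- sign_off(): hands the job in; it is judged then, once.
The state is a dict: "clock": time; "qpos": joint angles; "qd": joint speeds; "effort": joint torques, N m; "position": TCP position; "ee_rot": TCP orientation; "contact_force": force on the tool from outside, world axes, zero at the start; "moment": the same for the moment, N m; "width": finger opening in m; "gripper_force": force on a finger pad.
Only numpy, scipy, OpenCV 4.12 (cv2) and the standard library are available. Lean on these libraries where they do the work, as an engineer would, in place of code of your own. Each camera call takes 0.05 s, during which the arm holds its last target. There are 200 camera calls.

## Task

The little caddy with the salt shaker has stuck at the start of its rail. Push it along by its blue tab until it breaks free, run it into the grey dock until it is pressed firmly, but without ramming, against the stop you cannot see inside, and leave it there; then swing the red lever across towards the caddy as far as it goes. Keep the shaker standing in the caddy and leave the things behind alone.

Things in the scene. Friction and masses are not known exactly. Their poses are not given: they have to be found in the camera images.
- rail: aluminium slide rail, 370 x 84 mm, fixed on the worktop. Origin on the worktop on its centre line; the caddy travels along its +x, z up; it reaches from x = -200 to +170 mm. The caddy's origin starts at x = -100 mm in this frame; it meets the hidden stop anywhere from x = -8 to +22 mm (different every time, not visible)
- caddy: white caddy, 84 x 72 mm, on the rail, with a blue tab at its rear. Origin in the middle of its deck, 24 mm above the worktop, axes as the rail's. In the first 35 mm of travel a hidden sprung catch holds it; it rides over it for good at a push of about 8 to 20 N, then slides with 3 to 6 N of drag and stays where it is left
- push_pad (a point): centre of the rear face of the blue tab, where it is pushed in the rail's +x direction. The tab is 46 mm wide, 8 mm thick (in x) and its top edge is 106 mm above the worktop; the point lies 90 mm above the worktop. The shaker's axis stands 50 mm ahead of it
- dock: grey dock, 85 (x) x 84 x 52 mm high, fixed on the rail. Origin on the worktop under its middle, 127.5 mm along +x from the rail's, same axes. The caddy's tongue runs in and meets a hidden rubber stop (4 N per mm). Press the stop with more than 6 N, never over 20 N (the push on the tab is the drag more), then draw back slowly: its drag keeps the caddy on the stop
- lock_lever (a joint): red lever on the dock, turning about an upright axis 20 mm to the +y side of the dock's origin. 0: points along the dock's -y; it grows towards the dock's -x (the caddy) up to its end at 1.35 rad, locked. It starts at 0 to 0.3 and stays where it is left (about 2 N at the knob)
- lever_knob (a point): top centre of the upright round knob at the lever's end, 16 mm in diameter, 96 mm above the worktop, standing from 58 to 96 mm, 40 mm from the lever's axis
- salt_shaker: salt shaker, 44 mm in diameter, 90 mm high, standing loose in the caddy's well (wall 18 mm high), top 128 mm above the worktop. Origin at the centre of its foot, z up
- pea_tin: tin, 75 mm in diameter, 58 mm high, standing behind the rail; leave alone. Origin at the centre of its foot
- spice_jar: glass spice jar with green cap, 46 mm in diameter, 106 mm high, standing behind the rail; leave alone. Origin at the centre of its foot
- pepper_mill: wooden pepper mill, 58 mm in diameter, 170 mm high, standing behind the rail; leave alone. Origin at the centre of its foot
Not all that is in view belongs to the job. Leave any pink or turquoise look-alike of the salt_shaker alone.

How it is judged:
By the outcome, as a careful person would: the job done as asked, in the order asked, and still so for the second after the job is handed in, with the robot touching nothing.
It also fails if it takes over 64 s, if anything falls off the work surface, if the arm or the gripper's body presses on something with over 40 N, if the wrist force passes 120 N, or if a joint passes its speed limit or range.

## Working session

There is one attempt and no reset: what is moved stays moved. The work goes in short steps, Python scripts to look and compute and a tool call to move; the robot and the scene stay as the last step left them, time stands still between calls to the robot, and variables do not carry over. Pictures are saved under pics/ and viewed, at most 10 in all, crops included, and the job is handed in when it is done.

Besides the shell and the picture viewer there is one more tool, called after "Call:" by a JSON object that holds its "api" and its "payload". send_rows: Moves the arm, as the interface text tells. Its arguments: {"type":"object","properties":{"increments":{"type":"array"},"newtons":{"type":"number"}},"required":["increments"]}

```bash
mkdir -p pics
python3 - <<'E'
from rig import get_state, optics
import cv2
for n in ("scene","top"):
    d=optics.get_image(n); cv2.imwrite(f"pics/{n}0.png",d["pixels"]); print(n,d["K"],d["rvec"],d["tvec"])
s=get_state(); print(s)
E
```

```text
scene [[536.50852323   0.         319.03937291]
 [  0.         536.50852323 243.53572175]
 [  0.           0.           1.        ]] [ 1.65850506 -2.17307187  0.63007327] [0.25191913 0.46760806 0.71331702]
top [[503.01653618   0.         317.84821083]
 [  0.         503.01653618 251.2346056 ]
 [  0.           0.           1.        ]] [ 2.1133422  -2.17060984  0.14399741] [0.12535212 0.55750809 0.86524998]
{'clock': 0.1, 'qpos': array([-1.39501914e+00,  2.76509307e-01,  1.50598508e+00, -1.61517370e-05,
        1.36074037e+00, -1.20999443e-01]), 'qd': array([-0.000294  , -0.00228751, -0.00252762, -0.00177702, -0.00034173,
       -0.00069128]), 'effort': array([ 1.55795624e-03, -4.17699659e+01, -2.46405870e+01, -2.02393412e-04,
        5.86210968e-03, -5.06218768e-06]), 'position': array([ 0.16805821, -0.5493937 ,  0.23054758]), 'ee_rot': array([-8.20525125e-04,  9.89010058e-01,  1.47845972e-01, -3.03788095e-05]), 'contact_force': array([-0.06191719,  1.03072038,  0.20156823]), 'moment': array([-0.05194247,  0.02068622, -0.00150294]), 'gripper_force': 0.0, 'width': 0.08533533029630548}
```

View pics/scene0.png

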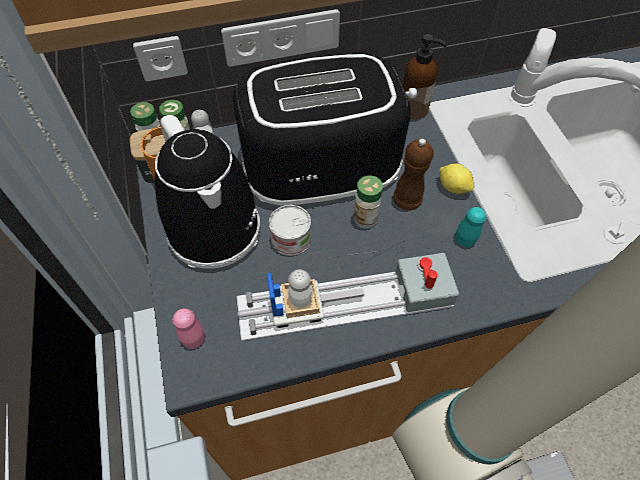

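View pics/top0.png

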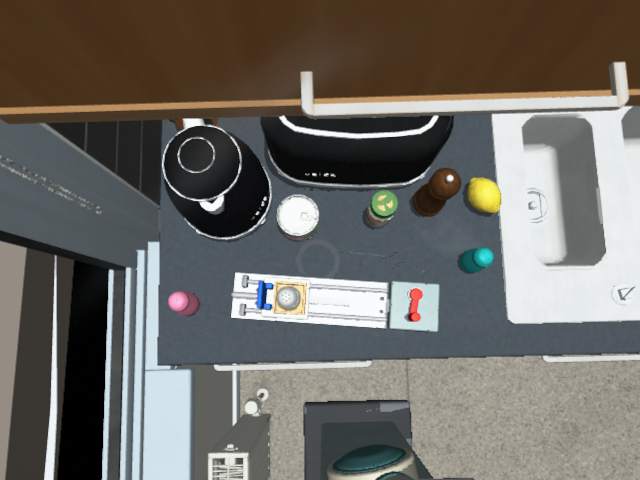

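The scene shows the rail at about (240–455, 260–335) with the caddy at its left end. The dock and red lever are at its right, and the tin, jar and mill stand behind. In the top view the tab is near (264,295), the knob near (416,318) or (416,292), and the dock spans (390–438, 282–330). I'll enlarge the top view.

Run:
```python
import cv2
im=cv2.imread("pics/top0.png")[262:342,222:452]
cv2.imwrite("pics/topc.png",cv2.resize(im,None,fx=3.4,fy=3.4,interpolation=cv2.INTER_CUBIC))
im=cv2.imread("pics/scene0.png")[240:345,230:460]
cv2.imwrite("pics/scenec.png",cv2.resize(im,None,fx=3.4,fy=3.4,interpolation=cv2.INTER_CUBIC))
```

```text
(no output)
```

View pics/topc.png

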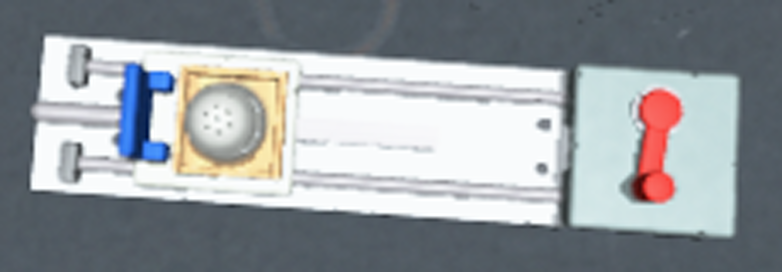

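View pics/scenec.png

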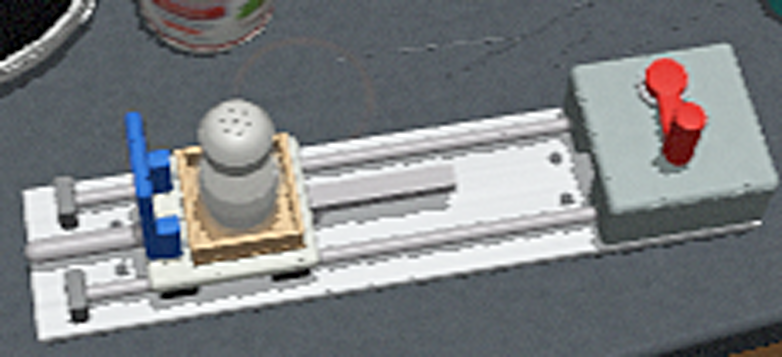

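The top crop shows these points:
- Rail left corners at (45,36) and (31,190).
- Dock top corners at (577,66), (738,75), (570,223) and (735,237).
- Tab at x≈121–137, y 62–160.
- Knob at (658,184).

In the scene crop:
- Rail left corners at (24,190) and (38,340).
- Dock top corners at (570,68), (727,44), (600,212) and (778,186).
- Tab top from (133,113) to (150,190).
- Knob at (688,117).

```bash
cat > h.py <<'E'
import numpy as np, cv2
from rig import get_state, optics
from scipy.optimize import least_squares
OFF={"top":(222,262),"scene":(230,240)}
def cams():
    return {n:optics.get_image(n) for n in ("top","scene")}
def full(n,p): return (np.array(p)+.5)/3.4-.5+OFF[n]
def proj(c,P): return cv2.projectPoints(np.array(P,float).reshape(-1,1,3),c["rvec"],c["tvec"],c["K"],None)[0].reshape(-1,2)
def ray(c,uv,z):
    R=cv2.Rodrigues(c["rvec"])[0]; C=-R.T@c["tvec"]; d=R.T@np.linalg.inv(c["K"])@[*uv,1]
    return C+d*(z-C[2])/d[2]
E
python3 - <<'E'
from h import *
c=cams()
O={"top":[((-.2,.042,.003),(45,36)),((-.2,-.042,.003),(31,190)),((.085,.042,.052),(577,66)),((.17,.042,.052),(738,75)),((.085,-.042,.052),(570,223)),((.17,-.042,.052),(735,237))],
"scene":[((-.2,.042,.003),(24,190)),((-.2,-.042,.003),(38,340)),((.085,.042,.052),(570,68)),((.17,.042,.052),(727,44)),((.085,-.042,.052),(600,212)),((.17,-.042,.052),(778,186))]}
def W(p,P):
    P=np.atleast_2d(np.array(P,float)); a=p[2]
    R=np.array([[np.cos(a),-np.sin(a),0],[np.sin(a),np.cos(a),0],[0,0,1]]); return P@R.T+[p[0],p[1],0]
def f(p): return np.concatenate([(proj(c[n],W(p,[o[0] for o in O[n]]))-[full(n,o[1]) for o in O[n]]).ravel() for n in O])
x0=np.array([*ray(c["top"],full("top",(300,135)),.0)[:2],0])
best=min((least_squares(f,[*x0[:2],a],loss="soft_l1") for a in np.linspace(-3,3,12)),key=lambda r:r.cost)
p=best.x; print("pose",p,np.round(f(p).reshape(-1,2),1).tolist())
def loc(w): return (np.array([[np.cos(p[2]),np.sin(p[2])],[-np.sin(p[2]),np.cos(p[2])]])@(w[:2]-p[:2])).round(4)
for nm,z,q in [("tab",.106,{"top":[(124,62),(137,66),(121,155),(134,160)],"scene":[(128,113),(140,113),(147,190)]}),("knob",.096,{"top":[(658,184)],"scene":[(688,117)]}),("shaker",.128,{"top":[(218,120)],"scene":[(236,116)]})]:
    for n in q:
        for u in q[n]:
            w=ray(c[n],full(n,u),z); print(nm,n,u,w.round(4),"rail",loc(w))
for n in c:
    R=cv2.Rodrigues(c[n]["rvec"])[0]; print(n,"C",(-R.T@c[n]["tvec"]).round(3))
# lever angle per candidates
for th in (0,.1,.2,.3):
    print(th,{n:((proj(c[n],W(p,(.1275-.04*np.sin(th),.02-.04*np.cos(th),.096)))[0]-OFF[n]+.5)*3.4).round(0).tolist() for n in c})
print("pad?",W(p,(-.15,0,.09)),"knobs")
for n,px in [("tin",(298,217)),]: print(ray(c["top"],px,.058))
E
```

```text
pose [0.46962354 0.07195364 4.61411558] [[-0.0, -0.1], [-0.3, -0.3], [-0.6, -0.4], [0.5, 0.4], [-1.0, 1.6], [-0.5, 1.1], [-0.5, 0.2], [-0.2, 0.3], [-0.3, -1.4], [0.8, -1.3], [3.3, -0.6], [0.5, -0.6]]
tab top (124, 62) [0.5059 0.2102 0.106 ] rail [-0.1412  0.0226]
tab top (137, 66) [0.5038 0.2039 0.106 ] rail [-0.1346  0.0211]
tab top (121, 155) [0.4608 0.2121 0.106 ] rail [-0.1386 -0.0225]
tab top (134, 160) [0.4583 0.2058 0.106 ] rail [-0.1321 -0.0244]
tab scene (128, 113) [0.5034 0.2087 0.106 ] rail [-0.1394  0.0202]
tab scene (140, 113) [0.502  0.2032 0.106 ] rail [-0.1338  0.0193]
tab scene (147, 190) [0.462  0.2089 0.106 ] rail [-0.1356 -0.0211]
knob top (658, 184) [ 0.4403 -0.0484  0.096 ] rail [ 0.1226 -0.0174]
knob scene (688, 117) [ 0.4372 -0.047   0.096 ] rail [ 0.1215 -0.0206]
shaker top (218, 120) [0.4753 0.1632 0.128 ] rail [-0.0913 -0.0033]
shaker scene (236, 116) [0.4766 0.1627 0.128 ] rail [-0.091 -0.002]
top C [0.431 0.103 0.938]
scene C [0.082 0.241 0.852]
0 {'top': [668.0, 191.0], 'scene': [700.0, 115.0]}
0.1 {'top': [660.0, 190.0], 'scene': [692.0, 115.0]}
0.2 {'top': [652.0, 188.0], 'scene': [684.0, 116.0]}
0.3 {'top': [644.0, 185.0], 'scene': [675.0, 115.0]}
pad? [[0.48434084 0.2212299  0.09      ]] knobs
[0.62089978 0.14409847 0.058     ]
```

Call:
{"api": "send_rows", "payload": {"increments": [{"gripper": 1,"linear": [0.0165,0.042,0],"delta_rot": [0,0,0.0735]},{"gripper": 1,"linear": [0.033,0.084,0],"delta_rot": [0,0,0.147]},{"gripper": 1,"linear": [0.0495,0.126,0],"delta_rot": [0,0,0.22]},{"gripper": 1,"linear": [0.066,0.168,0],"delta_rot": [0,0,0.294]},{"gripper": 1,"linear": [0.0825,0.21,0],"delta_rot": [0,0,0.367]},{"gripper": 1,"linear": [0.099,0.252,0],"delta_rot": [0,0,0.441]},{"gripper": 1,"linear": [0.1155,0.294,0],"delta_rot": [0,0,0.514]},{"gripper": 1,"linear": [0.132,0.336,0],"delta_rot": [0,0,0.588]}], "newtons": 60}}

```text
clock: 1.0
position: [0.3003, -0.2121, 0.2314]
ee_rot: [0.0, 0.903, 0.429, 0.0]
contact_force: [1.6, -0.7, -0.1]
width: 0.0002
gripper_force: 0.0
```

Call:
{"api": "send_rows", "payload": {"increments": [{"gripper": 1,"linear": [0.0165,0.042,0],"delta_rot": [0,0,0.0735]},{"gripper": 1,"linear": [0.033,0.084,0],"delta_rot": [0,0,0.147]},{"gripper": 1,"linear": [0.0495,0.126,0],"delta_rot": [0,0,0.22]},{"gripper": 1,"linear": [0.066,0.168,0],"delta_rot": [0,0,0.294]},{"gripper": 1,"linear": [0.0825,0.21,0],"delta_rot": [0,0,0.367]},{"gripper": 1,"linear": [0.099,0.252,0],"delta_rot": [0,0,0.441]},{"gripper": 1,"linear": [0.1155,0.294,0],"delta_rot": [0,0,0.514]},{"gripper": 1,"linear": [0.132,0.336,0],"delta_rot": [0,0,0.588]}]}}

```text
clock: 1.8
position: [0.4323, 0.1241, 0.2314]
ee_rot: [0.0, 0.74, 0.673, 0.0]
contact_force: [1.5, 0.5, 0.5]
width: -0.0002
gripper_force: 0.0
```

Call:
{"api": "send_rows", "payload": {"increments": [{"gripper": 1,"linear": [0.013,0.035,0],"delta_rot": [0,0,0]},{"gripper": 1,"linear": [0.026,0.07,0],"delta_rot": [0,0,0]},{"gripper": 1,"linear": [0.039,0.105,0],"delta_rot": [0,0,0]},{"gripper": 1,"linear": [0.053,0.135,0],"delta_rot": [0,0,0]},{"gripper": 1,"linear": [0.053,0.135,0],"delta_rot": [0,0,0]},{"gripper": 1,"linear": [0.053,0.135,0],"delta_rot": [0,0,0]}]}}

```text
clock: 2.4
position: [0.4848, 0.2573, 0.2307]
ee_rot: [-0.0, 0.74, 0.672, -0.001]
contact_force: [0.3, 0.4, -0.3]
width: -0.0
gripper_force: 0.0
```

Call:
{"api": "send_rows", "payload": {"increments": [{"gripper": 1,"linear": [0.001,-0.002,-0.045],"delta_rot": [0,0,0]},{"gripper": 1,"linear": [0.002,-0.004,-0.09],"delta_rot": [0,0,0]},{"gripper": 1,"linear": [0.0025,-0.005,-0.13],"delta_rot": [0,0,0]},{"gripper": 1,"linear": [0.0025,-0.006,-0.147],"delta_rot": [0,0,0]},{"gripper": 1,"linear": [0.0025,-0.006,-0.147],"delta_rot": [0,0,0]},{"gripper": 1,"linear": [0.0025,-0.006,-0.147],"delta_rot": [0,0,0]}]}}

```text
clock: 3.0
position: [0.4878, 0.2503, 0.085]
ee_rot: [0.0, 0.741, 0.671, 0.0]
contact_force: [-0.2, -0.5, -0.3]
width: 0.0001
gripper_force: 0.0
```

Run:
```python
from h import *
s=get_state(); print(s["position"],s["contact_force"])
c=cams()
a=c["top"]["pixels"][240:340,200:340]; b=c["scene"]["pixels"][200:350,210:370]
a=cv2.resize(a,None,fx=5,fy=5)[:500,:]; b=cv2.resize(b,(533,500))
import numpy as np
im=np.hstack([a,b]); cv2.imwrite("pics/near.png",cv2.resize(im,(800,int(500*800/im.shape[1]))))
```

```text
[0.48780417 0.25034754 0.08497563] [-0.23963492 -0.4573804  -0.3165422 ]
```

View pics/near.png

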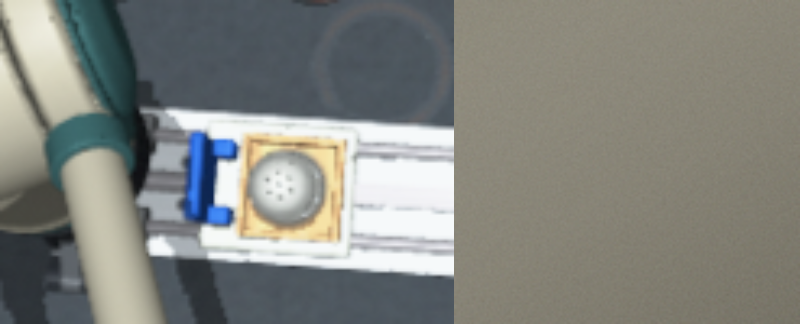

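The top view (caddy at about (200–350, 130–255) in the crop) shows the gripper behind the tab and in line with it; the arm blocks the scene view. Now I'll approach and push gently.

Call:
{"api": "send_rows", "payload": {"increments": [{"gripper": 1,"linear": [-0.0005,-0.006,0],"delta_rot": [0,0,0]},{"gripper": 1,"linear": [-0.0012,-0.012,0],"delta_rot": [0,0,0]},{"gripper": 1,"linear": [-0.0018,-0.018,0],"delta_rot": [0,0,0]},{"gripper": 1,"linear": [-0.002,-0.02,0],"delta_rot": [0,0,0]},{"gripper": 1,"linear": [-0.0022,-0.022,0],"delta_rot": [0,0,0]},{"gripper": 1,"linear": [-0.0024,-0.024,0],"delta_rot": [0,0,0]}]}}

```text
clock: 3.7
position: [0.4853, 0.2269, 0.0844]
ee_rot: [0.0, 0.741, 0.672, 0.0]
contact_force: [0.4, 0.6, 0.2]
width: -0.0003
gripper_force: 0.0
```

Call:
{"api": "send_rows", "payload": {"increments": [{"gripper": 1,"linear": [-0.0001,-0.001,0],"delta_rot": [0,0,0]},{"gripper": 1,"linear": [-0.0002,-0.002,0],"delta_rot": [0,0,0]},{"gripper": 1,"linear": [-0.0003,-0.003,0],"delta_rot": [0,0,0]},{"gripper": 1,"linear": [-0.0004,-0.004,0],"delta_rot": [0,0,0]},{"gripper": 1,"linear": [-0.0005,-0.005,0],"delta_rot": [0,0,0]}]}}

```text
clock: 4.2
position: [0.4849, 0.223, 0.0843]
ee_rot: [-0.001, 0.741, 0.671, 0.001]
contact_force: [-0.8, 5.7, -0.7]
width: -0.0002
gripper_force: 2.4
```

Call:
{"api": "send_rows", "payload": {"increments": [{"gripper": 1,"linear": [-0.0001,-0.001,0],"delta_rot": [0,0,0]},{"gripper": 1,"linear": [-0.0002,-0.002,0],"delta_rot": [0,0,0]},{"gripper": 1,"linear": [-0.0003,-0.003,0],"delta_rot": [0,0,0]},{"gripper": 1,"linear": [-0.0004,-0.004,0],"delta_rot": [0,0,0]}]}}

```text
clock: 4.6
position: [0.4845, 0.2195, 0.0844]
ee_rot: [-0.001, 0.741, 0.671, 0.001]
contact_force: [-0.4, 6.5, -0.9]
width: 0.0001
gripper_force: 3.2
```

Call:
{"api": "send_rows", "payload": {"increments": [{"gripper": 1,"linear": [-0.0001,-0.001,0],"delta_rot": [0,0,0]},{"gripper": 1,"linear": [-0.0002,-0.002,0],"delta_rot": [0,0,0]},{"gripper": 1,"linear": [-0.0003,-0.003,0],"delta_rot": [0,0,0]},{"gripper": 1,"linear": [-0.0004,-0.004,0],"delta_rot": [0,0,0]}]}}

```text
clock: 5.0
position: [0.4845, 0.2186, 0.0845]
ee_rot: [-0.003, 0.742, 0.671, 0.004]
contact_force: [-0.6, 15.5, -3.0]
width: 0.0002
gripper_force: 7.7
```

Call:
{"api": "send_rows", "payload": {"increments": [{"gripper": 1,"linear": [-0.0001,-0.001,0],"delta_rot": [0,0,0]},{"gripper": 1,"linear": [-0.0002,-0.002,0],"delta_rot": [0,0,0]},{"gripper": 1,"linear": [-0.0003,-0.003,0],"delta_rot": [0,0,0]},{"gripper": 1,"linear": [-0.0004,-0.004,0],"delta_rot": [0,0,0]}]}}

```text
clock: 5.4
position: [0.4841, 0.2143, 0.0845]
ee_rot: [-0.002, 0.742, 0.671, 0.003]
contact_force: [-0.5, 10.5, -2.5]
width: 0.0004
gripper_force: 5.6
```

Call:
{"api": "send_rows", "payload": {"increments": [{"gripper": 1,"linear": [-0.0001,-0.001,0],"delta_rot": [0,0,0]},{"gripper": 1,"linear": [-0.0002,-0.002,0],"delta_rot": [0,0,0]},{"gripper": 1,"linear": [-0.0003,-0.003,0],"delta_rot": [0,0,0]},{"gripper": 1,"linear": [-0.0004,-0.004,0],"delta_rot": [0,0,0]},{"gripper": 1,"linear": [-0.0005,-0.005,0],"delta_rot": [0,0,0]}]}}

```text
clock: 5.9
position: [0.4833, 0.2068, 0.0844]
ee_rot: [-0.001, 0.741, 0.671, 0.001]
contact_force: [0.4, 7.0, -1.1]
width: -0.0004
gripper_force: 3.0
```

Call:
{"api": "send_rows", "payload": {"increments": [{"gripper": 1,"linear": [-0.0001,-0.001,0],"delta_rot": [0,0,0]},{"gripper": 1,"linear": [-0.0002,-0.002,0],"delta_rot": [0,0,0]},{"gripper": 1,"linear": [-0.0003,-0.003,0],"delta_rot": [0,0,0]},{"gripper": 1,"linear": [-0.0004,-0.004,0],"delta_rot": [0,0,0]},{"gripper": 1,"linear": [-0.0005,-0.005,0],"delta_rot": [0,0,0]}]}}

```text
clock: 6.4
position: [0.4828, 0.2018, 0.0844]
ee_rot: [-0.001, 0.741, 0.671, 0.001]
contact_force: [-0.6, 6.9, -1.4]
width: -0.0001
gripper_force: 3.0
```

Call:
{"api": "send_rows", "payload": {"increments": [{"gripper": 1,"linear": [-0.0001,-0.001,0],"delta_rot": [0,0,0]},{"gripper": 1,"linear": [-0.0002,-0.002,0],"delta_rot": [0,0,0]},{"gripper": 1,"linear": [-0.0003,-0.003,0],"delta_rot": [0,0,0]},{"gripper": 1,"linear": [-0.0004,-0.004,0],"delta_rot": [0,0,0]},{"gripper": 1,"linear": [-0.0005,-0.005,0],"delta_rot": [0,0,0]}]}}

```text
clock: 6.9
position: [0.4824, 0.1967, 0.0844]
ee_rot: [-0.001, 0.741, 0.671, 0.001]
contact_force: [0.0, 6.1, -2.1]
width: 0.0
gripper_force: 3.0
```

Call:
{"api": "send_rows", "payload": {"increments": [{"gripper": 1,"linear": [-0.0001,-0.001,0],"delta_rot": [0,0,0]},{"gripper": 1,"linear": [-0.0002,-0.002,0],"delta_rot": [0,0,0]},{"gripper": 1,"linear": [-0.0003,-0.003,0],"delta_rot": [0,0,0]},{"gripper": 1,"linear": [-0.0004,-0.004,0],"delta_rot": [0,0,0]},{"gripper": 1,"linear": [-0.0005,-0.005,0],"delta_rot": [0,0,0]}]}}

```text
clock: 7.4
position: [0.4819, 0.1917, 0.0844]
ee_rot: [-0.001, 0.741, 0.671, 0.001]
contact_force: [0.2, 6.4, -1.6]
width: -0.0004
gripper_force: 3.0
```

Call:
{"api": "send_rows", "payload": {"increments": [{"gripper": 1,"linear": [-0.0001,-0.001,0],"delta_rot": [0,0,0]},{"gripper": 1,"linear": [-0.0002,-0.002,0],"delta_rot": [0,0,0]},{"gripper": 1,"linear": [-0.0003,-0.003,0],"delta_rot": [0,0,0]},{"gripper": 1,"linear": [-0.0004,-0.004,0],"delta_rot": [0,0,0]},{"gripper": 1,"linear": [-0.0005,-0.0055,0],"delta_rot": [0,0,0]},{"gripper": 1,"linear": [-0.0007,-0.007,0],"delta_rot": [0,0,0]},{"gripper": 1,"linear": [-0.0009,-0.009,0],"delta_rot": [0,0,0]},{"gripper": 1,"linear": [-0.0011,-0.011,0],"delta_rot": [0,0,0]}]}}

```text
clock: 8.2
position: [0.4809, 0.1808, 0.0844]
ee_rot: [-0.001, 0.741, 0.671, 0.002]
contact_force: [1.2, 5.5, -0.9]
width: -0.0001
gripper_force: 3.2
```

Call:
{"api": "send_rows", "payload": {"increments": [{"gripper": 1,"linear": [-0.0002,-0.002,0],"delta_rot": [0,0,0]},{"gripper": 1,"linear": [-0.0004,-0.004,0],"delta_rot": [0,0,0]},{"gripper": 1,"linear": [-0.0006,-0.006,0],"delta_rot": [0,0,0]},{"gripper": 1,"linear": [-0.0008,-0.008,0],"delta_rot": [0,0,0]},{"gripper": 1,"linear": [-0.001,-0.01,0],"delta_rot": [0,0,0]},{"gripper": 1,"linear": [-0.0012,-0.012,0],"delta_rot": [0,0,0]},{"gripper": 1,"linear": [-0.0014,-0.014,0],"delta_rot": [0,0,0]},{"gripper": 1,"linear": [-0.0016,-0.016,0],"delta_rot": [0,0,0]}]}}

```text
clock: 9.0
position: [0.4793, 0.1647, 0.0844]
ee_rot: [-0.001, 0.741, 0.671, 0.002]
contact_force: [-0.0, 5.9, -2.0]
width: -0.0
gripper_force: 3.2
```

Call:
{"api": "send_rows", "payload": {"increments": [{"gripper": 1,"linear": [-0.0002,-0.002,0],"delta_rot": [0,0,0]},{"gripper": 1,"linear": [-0.0004,-0.004,0],"delta_rot": [0,0,0]},{"gripper": 1,"linear": [-0.0006,-0.006,0],"delta_rot": [0,0,0]},{"gripper": 1,"linear": [-0.0008,-0.008,0],"delta_rot": [0,0,0]},{"gripper": 1,"linear": [-0.001,-0.01,0],"delta_rot": [0,0,0]},{"gripper": 1,"linear": [-0.0012,-0.012,0],"delta_rot": [0,0,0]},{"gripper": 1,"linear": [-0.0014,-0.014,0],"delta_rot": [0,0,0]},{"gripper": 1,"linear": [-0.0016,-0.016,0],"delta_rot": [0,0,0]}]}}

```text
clock: 9.8
position: [0.4778, 0.1487, 0.0844]
ee_rot: [-0.001, 0.741, 0.671, 0.002]
contact_force: [0.6, 6.3, -0.8]
width: 0.0001
gripper_force: 3.2
```

Call:
{"api": "send_rows", "payload": {"increments": [{"gripper": 1,"linear": [-0.0002,-0.002,0],"delta_rot": [0,0,0]},{"gripper": 1,"linear": [-0.0004,-0.004,0],"delta_rot": [0,0,0]},{"gripper": 1,"linear": [-0.0006,-0.006,0],"delta_rot": [0,0,0]},{"gripper": 1,"linear": [-0.0008,-0.008,0],"delta_rot": [0,0,0]},{"gripper": 1,"linear": [-0.001,-0.01,0],"delta_rot": [0,0,0]},{"gripper": 1,"linear": [-0.0011,-0.011,0],"delta_rot": [0,0,0]},{"gripper": 1,"linear": [-0.0012,-0.012,0],"delta_rot": [0,0,0]},{"gripper": 1,"linear": [-0.0013,-0.013,0],"delta_rot": [0,0,0]}]}}

```text
clock: 10.6
position: [0.4765, 0.1356, 0.0844]
ee_rot: [-0.001, 0.741, 0.671, 0.002]
contact_force: [0.9, 5.7, -1.6]
width: -0.0002
gripper_force: 3.0
```

Call:
{"api": "send_rows", "payload": {"increments": [{"gripper": 1,"linear": [-0.0001,-0.001,0],"delta_rot": [0,0,0]},{"gripper": 1,"linear": [-0.0002,-0.002,0],"delta_rot": [0,0,0]},{"gripper": 1,"linear": [-0.0003,-0.003,0],"delta_rot": [0,0,0]},{"gripper": 1,"linear": [-0.0004,-0.004,0],"delta_rot": [0,0,0]}]}}

```text
clock: 11.0
position: [0.4762, 0.1316, 0.0844]
ee_rot: [-0.001, 0.741, 0.671, 0.002]
contact_force: [1.3, 5.3, -0.8]
width: 0.0002
gripper_force: 3.0
```

Call:
{"api": "send_rows", "payload": {"increments": [{"gripper": 1,"linear": [-0.0001,-0.001,0],"delta_rot": [0,0,0]},{"gripper": 1,"linear": [-0.0002,-0.002,0],"delta_rot": [0,0,0]},{"gripper": 1,"linear": [-0.0003,-0.003,0],"delta_rot": [0,0,0]}]}}

```text
clock: 11.3
position: [0.4759, 0.1286, 0.0844]
ee_rot: [-0.001, 0.741, 0.671, 0.002]
contact_force: [1.0, 5.7, -1.9]
width: -0.0004
gripper_force: 3.0
```

Call:
{"api": "send_rows", "payload": {"increments": [{"gripper": 1,"linear": [-0.0001,-0.001,0],"delta_rot": [0,0,0]},{"gripper": 1,"linear": [-0.0002,-0.002,0],"delta_rot": [0,0,0]},{"gripper": 1,"linear": [-0.0003,-0.003,0],"delta_rot": [0,0,0]}]}}

```text
clock: 11.6
position: [0.4756, 0.1256, 0.0844]
ee_rot: [-0.001, 0.741, 0.671, 0.002]
contact_force: [1.1, 5.9, -1.7]
width: -0.0002
gripper_force: 3.0
```

Call:
{"api": "send_rows", "payload": {"increments": [{"gripper": 1,"linear": [-0.0001,-0.001,0],"delta_rot": [0,0,0]},{"gripper": 1,"linear": [-0.0002,-0.002,0],"delta_rot": [0,0,0]},{"gripper": 1,"linear": [-0.0003,-0.003,0],"delta_rot": [0,0,0]}]}}

```text
clock: 11.9
position: [0.4754, 0.1232, 0.0845]
ee_rot: [-0.001, 0.741, 0.671, 0.002]
contact_force: [0.6, 9.2, -2.3]
width: 0.0003
gripper_force: 4.5
```

Call:
{"api": "send_rows", "payload": {"increments": [{"gripper": 1,"linear": [-0.0001,-0.001,0],"delta_rot": [0,0,0]},{"gripper": 1,"linear": [-0.0002,-0.002,0],"delta_rot": [0,0,0]},{"gripper": 1,"linear": [-0.0003,-0.003,0],"delta_rot": [0,0,0]}]}}

```text
clock: 12.2
position: [0.4753, 0.1218, 0.0845]
ee_rot: [-0.002, 0.742, 0.671, 0.003]
contact_force: [2.1, 14.5, -2.5]
width: -0.0002
gripper_force: 7.1
```

Call:
{"api": "send_rows", "payload": {"increments": [{"gripper": 1,"linear": [-0.0001,-0.001,0],"delta_rot": [0,0,0]},{"gripper": 1,"linear": [-0.00015,-0.0015,0],"delta_rot": [0,0,0]},{"gripper": 1,"linear": [-0.00015,-0.0015,0],"delta_rot": [0,0,0]},{"gripper": 1,"linear": [-0.00015,-0.0015,0],"delta_rot": [0,0,0]}]}}

```text
clock: 12.6
position: [0.4752, 0.121, 0.0845]
ee_rot: [-0.002, 0.742, 0.67, 0.004]
contact_force: [2.3, 15.0, -2.4]
width: 0.0003
gripper_force: 7.6
```

Call:
{"api": "send_rows", "payload": {"increments": [{"gripper": 1,"linear": [0.0001,0.001,0],"delta_rot": [0,0,0]},{"gripper": 1,"linear": [0.0002,0.002,0],"delta_rot": [0,0,0]},{"gripper": 1,"linear": [0.0003,0.003,0],"delta_rot": [0,0,0]},{"gripper": 1,"linear": [0.0004,0.004,0],"delta_rot": [0,0,0]},{"gripper": 1,"linear": [0.0005,0.005,0],"delta_rot": [0,0,0]},{"gripper": 1,"linear": [0.0006,0.006,0],"delta_rot": [0,0,0]},{"gripper": 1,"linear": [0.0007,0.007,0],"delta_rot": [0,0,0]},{"gripper": 1,"linear": [0.0008,0.008,0],"delta_rot": [0,0,0]}]}}

```text
clock: 13.4
position: [0.4744, 0.1241, 0.0842]
ee_rot: [0.0, 0.741, 0.672, -0.001]
contact_force: [-0.3, 0.7, -0.4]
width: 0.0003
gripper_force: 0.0
```

Call:
{"api": "send_rows", "payload": {"increments": [{"gripper": 1,"linear": [0.0001,0.001,0],"delta_rot": [0,0,0]},{"gripper": 1,"linear": [0.0002,0.002,0],"delta_rot": [0,0,0]},{"gripper": 1,"linear": [0.0003,0.003,0],"delta_rot": [0,0,0]},{"gripper": 1,"linear": [0.0004,0.004,0],"delta_rot": [0,0,0]},{"gripper": 1,"linear": [0.001,0.01,0],"delta_rot": [0,0,0]},{"gripper": 1,"linear": [0.002,0.02,0],"delta_rot": [0,0,0]},{"gripper": 1,"linear": [0.003,0.03,0],"delta_rot": [0,0,0]},{"gripper": 1,"linear": [0.004,0.04,0],"delta_rot": [0,0,0]}]}}

```text
clock: 14.2
position: [0.4792, 0.1657, 0.0843]
ee_rot: [0.0, 0.741, 0.672, 0.0]
contact_force: [-0.1, 0.5, -0.4]
width: 0.0001
gripper_force: 0.0
```

Call:
{"api": "send_rows", "payload": {"increments": [{"gripper": 1,"linear": [0,0.0,0.04],"delta_rot": [0,0,0]},{"gripper": 1,"linear": [0,0.0,0.08],"delta_rot": [0,0,0]},{"gripper": 1,"linear": [0,0,0.12],"delta_rot": [0,0,0]},{"gripper": 1,"linear": [0,0,0.14],"delta_rot": [0,0,0]},{"gripper": 1,"linear": [-0.04,0.03,0.14],"delta_rot": [0,0,0]},{"gripper": 1,"linear": [-0.08,0.06,0.14],"delta_rot": [0,0,0]},{"gripper": 1,"linear": [-0.08,0.06,0.14],"delta_rot": [0,0,0]}]}}

```text
clock: 14.9
position: [0.3938, 0.2275, 0.2245]
ee_rot: [-0.002, 0.739, 0.674, -0.001]
contact_force: [-0.4, -0.7, 0.1]
width: -0.0004
gripper_force: 0.0
```

Run:
```python
from h import *
s=get_state(); print(s["position"],s["ee_rot"])
c=cams()
cv2.imwrite("pics/t2.png",cv2.resize(c["top"]["pixels"][262:342,222:452],None,fx=3.4,fy=3.4,interpolation=cv2.INTER_CUBIC))
p=[0.46962354,0.07195364,4.61411558]
ca,sa=np.cos(p[2]),np.sin(p[2])
for th in (-.25,.0,.2,.4,.6,.8,1.0,1.2,1.35,1.42):
    l=np.array([.1275-.04*np.sin(th)+.0195*np.cos(th),.02-.04*np.cos(th)-.0195*np.sin(th)])
    w=[p[0]+ca*l[0]-sa*l[1],p[1]+sa*l[0]+ca*l[1]]; print(th,np.round(w,4),"yaw",round(1.4725-th,3))
```

```text
[0.3937683  0.2275317  0.22451486] [-1.84865090e-03  7.39166245e-01  6.73520086e-01 -7.33881512e-04]
-0.25 [ 0.4404 -0.0822] yaw 1.722
0.0 [ 0.4353 -0.0724] yaw 1.472
0.2 [ 0.4331 -0.0638] yaw 1.272
0.4 [ 0.4326 -0.0549] yaw 1.072
0.6 [ 0.4338 -0.0461] yaw 0.872
0.8 [ 0.4368 -0.0378] yaw 0.672
1.0 [ 0.4414 -0.0302] yaw 0.472
1.2 [ 0.4475 -0.0236] yaw 0.272
1.35 [ 0.4528 -0.0196] yaw 0.122
1.42 [ 0.4554 -0.018 ] yaw 0.052
```

View pics/t2.png

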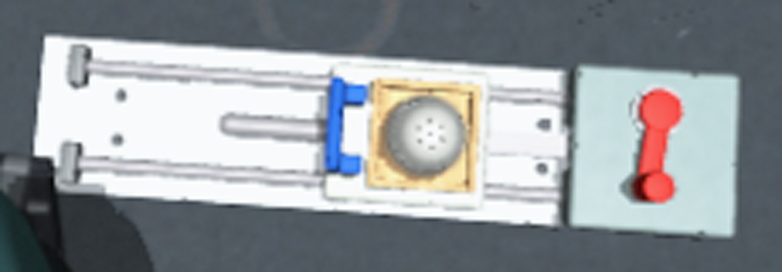

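The picture shows the caddy at x≈325–490 with the shaker upright in it, its tongue in the dock, and the lever unmoved with the knob at (657,186). Next I'll move to the lever.

Call:
{"api": "send_rows", "payload": {"increments": [{"gripper": 1,"linear": [0.0055,-0.04,0],"delta_rot": [0,0,0.03]},{"gripper": 1,"linear": [0.011,-0.08,0],"delta_rot": [0,0,0.06]},{"gripper": 1,"linear": [0.017,-0.12,0],"delta_rot": [0,0,0.09]},{"gripper": 1,"linear": [0.023,-0.16,0],"delta_rot": [0,0,0.12]},{"gripper": 1,"linear": [0.029,-0.2,0],"delta_rot": [0,0,0.15]},{"gripper": 1,"linear": [0.034,-0.24,0],"delta_rot": [0,0,0.18]},{"gripper": 1,"linear": [0.04,-0.28,0],"delta_rot": [0,0,0.21]},{"gripper": 1,"linear": [0.045,-0.318,0],"delta_rot": [0,0,0.25]}]}}

```text
clock: 15.8
position: [0.4449, -0.0965, 0.2243]
ee_rot: [0.001, 0.652, 0.759, -0.0]
contact_force: [0.9, -0.1, -0.6]
width: -0.0002
gripper_force: 0.0
```

Call:
{"api": "send_rows", "payload": {"increments": [{"gripper": 1,"linear": [0,0,0],"delta_rot": [0,0,0]},{"gripper": 1,"linear": [0,0,-0.04],"delta_rot": [0,0,0]},{"gripper": 1,"linear": [0,0,-0.08],"delta_rot": [0,0,0]},{"gripper": 1,"linear": [0,0,-0.12],"delta_rot": [0,0,0]},{"gripper": 1,"linear": [0,0,-0.14],"delta_rot": [0,0,0]},{"gripper": 1,"linear": [0,0,-0.153],"delta_rot": [0,0,0]},{"gripper": 1,"linear": [0,0,-0.153],"delta_rot": [0,0,0]}]}}

```text
clock: 16.5
position: [0.4429, -0.0929, 0.0694]
ee_rot: [-0.002, 0.652, 0.759, -0.001]
contact_force: [0.2, -0.2, 0.3]
width: 0.0001
gripper_force: 0.0
```

Call:
{"api": "send_rows", "payload": {"increments": [{"gripper": 1,"linear": [-0.002,0.0107,0],"delta_rot": [0,0,0]},{"gripper": 1,"linear": [-0.005,0.0155,0],"delta_rot": [0,0,-0.125]},{"gripper": 1,"linear": [-0.0072,0.0206,0],"delta_rot": [0,0,-0.25]},{"gripper": 1,"linear": [-0.0085,0.0248,0],"delta_rot": [0,0,-0.35]},{"gripper": 1,"linear": [-0.0094,0.0292,0],"delta_rot": [0,0,-0.45]},{"gripper": 1,"linear": [-0.0098,0.0336,0],"delta_rot": [0,0,-0.55]},{"gripper": 1,"linear": [-0.0099,0.0381,0],"delta_rot": [0,0,-0.65]}]}}

```text
clock: 17.2
position: [0.4349, -0.0554, 0.0726]
ee_rot: [0.002, 0.86, 0.51, 0.001]
contact_force: [0.3, -2.8, -1.4]
width: 0.0001
gripper_force: 1.1
```

Call:
{"api": "send_rows", "payload": {"increments": [{"gripper": 1,"linear": [0.0005,0.0044,0],"delta_rot": [0,0,-0.1]},{"gripper": 1,"linear": [0.0012,0.0088,0],"delta_rot": [0,0,-0.2]},{"gripper": 1,"linear": [0.0026,0.013,0],"delta_rot": [0,0,-0.3]},{"gripper": 1,"linear": [0.0042,0.0171,0],"delta_rot": [0,0,-0.4]},{"gripper": 1,"linear": [0.0065,0.021,0],"delta_rot": [0,0,-0.5]},{"gripper": 1,"linear": [0.0088,0.0247,0],"delta_rot": [0,0,-0.6]},{"gripper": 1,"linear": [0.0119,0.0281,0],"delta_rot": [0,0,-0.7]},{"gripper": 1,"linear": [0.0149,0.0313,0],"delta_rot": [0,0,-0.8]}]}}

```text
clock: 18.0
position: [0.4492, -0.0238, 0.0726]
ee_rot: [0.001, 0.991, 0.134, 0.0]
contact_force: [-1.6, -2.0, 1.0]
width: -0.0
gripper_force: 1.0
```

Call:
{"api": "send_rows", "payload": {"increments": [{"gripper": 1,"linear": [0.0026,0.002,0],"delta_rot": [0,0,-0.075]},{"gripper": 1,"linear": [0.0053,0.004,0],"delta_rot": [0,0,-0.15]},{"gripper": 1,"linear": [0.0075,0.0045,0],"delta_rot": [0,0,-0.2]},{"gripper": 1,"linear": [0.0075,0.0045,0],"delta_rot": [0,0,-0.2]}]}}

```text
clock: 18.4
position: [0.4546, -0.0189, 0.0723]
ee_rot: [0.0, 0.999, 0.036, -0.002]
contact_force: [-5.2, -1.3, 3.7]
width: -0.0001
gripper_force: 2.4
```

Call:
{"api": "send_rows", "payload": {"increments": [{"gripper": 1,"linear": [0.001,0.0002,0],"delta_rot": [0,0,0]},{"gripper": 1,"linear": [0.002,0.0003,0],"delta_rot": [0,0,0]},{"gripper": 1,"linear": [0.003,0.0003,0],"delta_rot": [0,0,0]},{"gripper": 1,"linear": [0.003,0.0003,0],"delta_rot": [0,0,0]}]}}

```text
clock: 18.8
position: [0.4546, -0.0188, 0.0721]
ee_rot: [0.0, 0.999, 0.037, -0.004]
contact_force: [-10.5, -3.5, 7.6]
width: 0.0
gripper_force: 5.2
```

Call:
{"api": "send_rows", "payload": {"increments": [{"gripper": 1,"linear": [-0.005,0,0],"delta_rot": [0,0,0]},{"gripper": 1,"linear": [-0.015,-0.002,0],"delta_rot": [0,0,0]},{"gripper": 1,"linear": [-0.03,-0.004,0],"delta_rot": [0,0,0]},{"gripper": 1,"linear": [-0.03,-0.004,0.04],"delta_rot": [0,0,0]},{"gripper": 1,"linear": [-0.03,-0.004,0.08],"delta_rot": [0,0,0]},{"gripper": 1,"linear": [-0.03,-0.004,0.12],"delta_rot": [0,0,0]},{"gripper": 1,"linear": [-0.05,-0.04,0.14],"delta_rot": [0,0,0]},{"gripper": 1,"linear": [-0.08,-0.07,0.14],"delta_rot": [0,0,0]}]}}

```text
clock: 19.6
position: [0.3817, -0.0907, 0.2148]
ee_rot: [0.002, 0.999, 0.038, 0.004]
contact_force: [0.8, -1.0, -0.5]
width: -0.0002
gripper_force: 0.0
```

Call:
{"api": "send_rows", "payload": {"increments": [{"gripper": 1,"linear": [-0.02,-0.04,0],"delta_rot": [0,0,0]},{"gripper": 1,"linear": [-0.04,-0.08,0],"delta_rot": [0,0,0]},{"gripper": 1,"linear": [-0.05,-0.12,0],"delta_rot": [0,0,0]},{"gripper": 1,"linear": [-0.06,-0.16,0],"delta_rot": [0,0,0]},{"gripper": 1,"linear": [-0.06,-0.16,0],"delta_rot": [0,0,0]},{"gripper": 1,"linear": [-0.06,-0.16,0],"delta_rot": [0,0,0]}]}}

```text
clock: 20.2
position: [0.3186, -0.2491, 0.2112]
ee_rot: [-0.0, 0.999, 0.035, -0.0]
contact_force: [-0.3, -0.1, -0.6]
width: 0.0002
gripper_force: 0.0
```

Run:
```python
from h import *
s=get_state(); print(s["position"],s["contact_force"],s["clock"])
c=cams()
a=c["top"]["pixels"][262:342,222:452]; b=c["scene"]["pixels"][240:345,230:460]
cv2.imwrite("pics/end.png",cv2.resize(np.vstack([a,b]),None,fx=3.2,fy=3.2,interpolation=cv2.INTER_CUBIC))
p=[0.46962354,0.07195364,4.61411558]; ca,sa=np.cos(p[2]),np.sin(p[2])
for th in (1.2,1.35):
    l=(.1275-.04*np.sin(th),.02-.04*np.cos(th)); w=(p[0]+ca*l[0]-sa*l[1],p[1]+sa*l[0]+ca*l[1],.096)
    print(th,[((proj(c[n],w)[0]-OFF[n]+.5)*3.2).round(0) for n in c])
```

```text
[ 0.31855327 -0.24913053  0.21118079] [-0.26104482 -0.08954028 -0.61018204] 20.2
1.2 [array([559., 125.]), array([574.,  75.])]
1.35 [array([557., 114.]), array([568.,  66.])]
```

View pics/end.png

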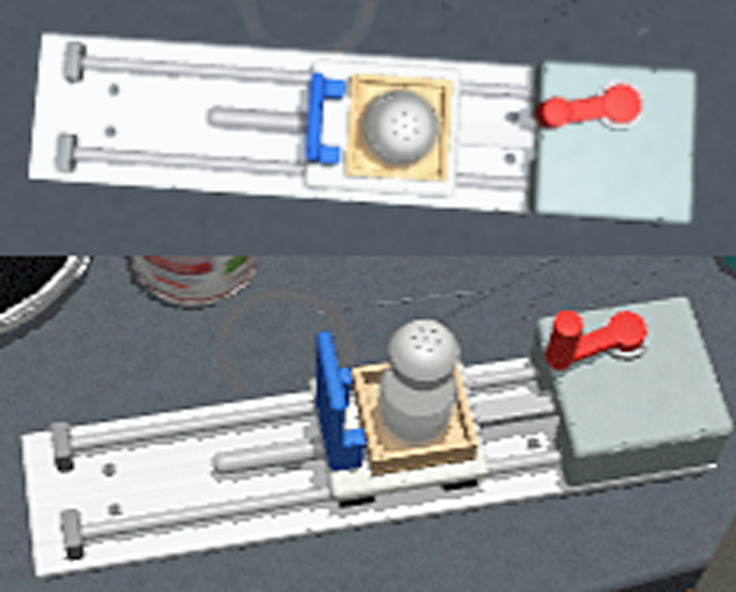

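The final picture shows the lever across the dock, with the knob at (555,111) in the top view and (568,62) in the scene part. The prediction for 1.35 rad was (557,114) and (568,66). The caddy is in the dock and the shaker is upright.

```bash
python3 -c "
from rig import sign_off
print(sign_off())"
```

```text
the job is handed in; nothing more can be done
None
```

The job is handed in: the caddy was pressed against the hidden stop with about 9–10 N and left there, the lever is at its locked end, the shaker is still standing, and nothing behind was touched.

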